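Third hand: hold a microscope bracket on the assembly jig

ROBOT

A 7-joint arm with a two-finger parallel gripper is mounted at the origin on the work surface. World frame = base frame: x ahead of the robot, y to its left, z up, the work surface at z = 0. Lengths are in m, angles in rad, forces in N, time in s.
With the tool pointing down it reaches from about 0.425 to 0.975 m from the base axis. Payload 16.7 kg.
Tool frame: the origin (TCP) lies where the fingers leave the gripper's body, on its centre line; the fingertips stand 73 mm ahead of it and the grasp point (between the pads) lies 54 mm ahead of it; z points along the fingers, y is the line along which they close (so a half turn about z gives the same grasp; the last joint's range is limited). The gripper opens to 85 mm and grips with 20 to 120 N. Pads are 22 mm wide; open, the fingers measure 114 mm over their backs; the gripper's body (76 mm by 85 mm) begins 54 mm behind the grasp point. The pads swing forward as they close: fully open they stand 13 mm farther back than shut.
Start: joints at [1.103, 0.426, 0.074, 1.606, -0.034, 1.111, -0.067], TCP at [0.211, -0.641, 0.304] pointing down, gripper open.
Joint ranges: [-2.85, 2.85], [-0.5, 2.14], [-1.23, 1.37], [0.21, 2.46], [-1.02, 4.16], [0.16, 2.05], [-2.73, 2.73]. Speed limits (rad/s): [1.89, 1.89, 2.39, 2.39, 3.01, 3.01, 3.01].

INTERFACE

Orientations are given as a unit quaternion [w, x, y, z].
In Python, from station import ctrl, viewer, finish_job gives the robot as it stands.
- The arm moves only by the tool send_rows, never from a script. Its argument "rows" is a list of rows, each a list of 7 numbers: the turn, a rotation vector about the tool's x, y, z in rad, then the shift along the tool's x, y, z in mm, then the opening, from 0 (shut) to 1 (fully open). A call has exactly 5 rows; each row is the pose to reach, as a shift and turn from the pose commanded when the call began, along the tool's axes at that moment; what a row does not reach only later rows make up. A row lasts 1/10 s, in which the tool goes at most 50 mm and 8.59 degrees, less where a joint would pass 70% of its speed; a pose out of reach is approached as far as the arm can. A call with a gripper value outside its range is refused whole. The fingers move at their own pace and stop on an object; "grip_force" is the grip in N (left out, the last holds). Time passes only in rows, so rows that repeat a pose let the fingers close, or fill a call up. It gives the time, the measured TCP pose, the force, the opening and the grip force at its end, in the units of the state.
- ctrl.sense(): the state, without advancing time (a new reading comes with each control period).
- viewer.read_camera(name): name is "scene" or "top" or "wrist"; returns the picture (420x560x3 uint8, blue, green, red); there is no depth.
- viewer.calibration(name): a dict with "mtx" (3x3 intrinsics, pixels), "cam_to_world" (4x4, takes a point from camera to world coordinates); the wrist camera has in their place "mount" (4x4, takes a point from camera to tool coordinates, whose origin is the TCP and whose axes are the flange's). Camera axes: x right, y down, z forward; pixel columns grow to the right and rows downward; lengths in m; the calibration is good to about 2 mm. A picture is of the moment at which its call begins: read the wrist's pose just before it. calibration takes no time and is no camera call.
- finish_job(): hands the job in; it is judged then, once.
The state is a dict: "time_s": time; "q": joint angles; "joint_velocities": joint speeds; "tau": joint torques, N m; "ee_pos": TCP position; "tool_rot": TCP orientation; "force": force on the tool from outside, world axes, zero at the start; "wrist_torque": the same for the moment, N m; "gripper_width": finger opening in m; "gripper_force": force on a finger pad.
Only numpy, scipy, OpenCV 4.12 (cv2) and the standard library are available. Lean on these libraries where they do the work, as an engineer would, in place of code of your own. Each camera call takes 0.05 s, during which the arm holds its last target. There are 200 camera calls.

TASK

Pull open the drawer of the low white cabinet, take out the blue bracket with the black flange, stand it on the bed of the grey assembly jig, and press its flange flat and centred against the sprung aluminium plate until the plate's red pointers stand in the green marks. Finish while holding it pressed there with that steady push, so that a colleague can drive the screws from behind: do not let go. Never ram the plate to the end of its travel, leave the brass objective in the drawer and leave everything else on the bench where it is.

Things in the scene. Friction and masses are not known exactly. Their poses are not given: they have to be found in the camera images.
- cabinet_front (a point): Low white cabinet, one grey-fronted drawer, fixed, 240 (x) x 300 (y) x 112 mm high. This point: middle of the closed drawer front's face at bench level; its x axis points from front to back (the drawer opens along -x), z up. Drawer inside 195 (x) x 252 (y) mm, floor 22 mm above the bench, side walls up to 90 mm, front panel (15 mm thick) up to 100 mm.
- cabinet_drawer0 (a joint): How far the drawer is pulled out, m: 0 closed (it starts up to 0.015 open), 0.165 fully out. Slides with about 1 N of friction and stays where it is left.
- cabinet_drawer0_handle (a point): Middle of the drawer's steel bar handle: a level round bar 11 mm thick and 120 mm long along the cabinet's y, its centre 35 mm before the drawer front and 74 mm above the bench (38 mm below the cabinet's top). Posts join it to the front 51 mm either side of the middle.
- bracket: Bracket, 0.2 to 0.4 kg, upright in the drawer. Blue stem 44 (x) x 24 (y) x 56 mm high centred on the origin: grip it across y from above. Black flange 8 x 64 x 58 mm high at its +x end, its front face at x = +30 mm; dark lens barrel, 24 mm diameter, at x = -44 to -20 mm. Origin: underside, under the stem's middle; z up. In the drawer the flange points within 40 degrees of the drawer's back.
- bracket_face (a point): Middle of the flange's front face (bracket x = +30, z = 29 mm).
- jig: Jig, fixed: grey bed 200 (x) x 160 (y) x 12 mm, flat top 12 mm above the bench. Origin: centre of its underside; x points from the open side (by the robot) to the sprung plate; a yellow line marks y = 0. Behind the plate two steel posts, x = 81 to 95, y = +-34, up to 67 mm above the bench; two low white rails with green marks, up to 24 mm, at y = +-61 to +-75, x = 8 to 78 mm.
- plate_front (a point): Middle of the sprung plate's front face, which looks to the jig's -x: aluminium plate 12 mm thick, 90 (y) x 62 mm high, from 13 to 75 mm above the bench. Untouched, its face lies at jig x = +20 mm; how far it is pushed back is its jig x less 20 mm.
- plate: The sprung plate as a body; origin at the middle of its front face's lower edge, 13 mm above the bench. It slides back along the jig's +x against a spring of 500 N/m without preload: 10 mm back is 5 N, 24 mm is 12 N; stop at 32 mm. The red pointers at its two ends stand in the green marks from 12 to 22 mm back.
- objective: Brass objective lens, 24 mm diameter, 44 mm high, standing in the drawer beside the bracket; origin at the centre of its underside as it stands. It stays in the drawer.
- screwdriver: Red-handled screwdriver lying on the bench at the right; bystander.
- screw_tray: Small blue open tray, 90 x 70 x 22 mm; bystander.
- beaker: Glass beaker, 68 mm diameter, 90 mm high; bystander.
- reagent: Clear bottle with blue cap, 72 mm diameter, 160 mm high; bystander.
- jar: Amber jar with green cap, 60 mm diameter, 75 mm high; bystander at the left.

How it is judged:
On the way, in this order (a step that is already met when the one before it is completed fails the run):
1. the drawer is pulled open by at least 110 mm (value of joint cabinet_drawer0 above 0.11 m), for 0.2 s.
2. the bracket is lifted out of the drawer in the gripper (height (world z) of bracket above 0.08 m and contact force between the fingers and bracket above 2 N), for 0.2 s.
At the end, for the whole second after the job is handed in: Gripper on the bracket (over 2 N) pressing it on the plate with 5 to 12 N (plate back 9 to 26 mm), at rest; bracket on the bed (within 5 mm), centred to 8 mm, flat to the plate to 0.12 rad, upright to 0.10 rad; objective still in the drawer; no bystander moved over 30 mm (contact force between bracket and plate between 5 and 12 N and contact force between the fingers and bracket above 2 N and x of plate_front in the frame of jig between 0.029 and 0.046 m and y of bracket in the frame of jig between -0.008 and 0.008 m and z of bracket in the frame of jig between 0.008 and 0.017 m and x of bracket_face in the frame of plate_front between -0.004 and 0.004 m and angle between the x axis of bracket and the x axis of jig, either way round below 0.12 rad and angle between bracket's own z axis and vertical below 0.1 rad and linear speed of bracket below 0.02 m/s and z of objective in the frame of cabinet_front between 0.015 and 0.05 m and not (distance of any of screwdriver, screw_tray, beaker, reagent, jar from where it was at the start of the episode above 0.03 m)); the arm keeps its last pose, push and grip.
It fails at once if the plate is rammed: over 25 N between bracket and plate, or pushed back over 30 mm (contact force between bracket and plate above 25 N or x of plate_front in the frame of jig above 0.05 m).
It fails at once if the objective is lifted out of the drawer (height (world z) of objective above 0.08 m).
It fails at once if a bystander on the bench is moved by more than 30 mm (distance of any of screwdriver, screw_tray, beaker, reagent, jar from where it was at the start of the episode above 0.03 m).
It also fails if it takes over 58 s, if anything falls off the work surface, if the arm or the gripper's body presses on something with over 40 N, if the wrist force passes 120 N, or if a joint passes its speed limit or range.

## Working session

There is one attempt and no reset: what is moved stays moved. The work goes in short steps, Python scripts to look and compute and a tool call to move; the robot and the scene stay as the last step left them, time stands still between calls to the robot, and variables do not carry over. Pictures are saved under pics/ and viewed, at most 13 in all, crops included, and the job is handed in when it is done.

Besides the shell and the picture viewer there is one more tool, called after "Request:" as a command line: name --pt "numbers of a row" for each row, then --argument value for the rest. send_rows: Moves the arm, as the interface text tells. Its arguments: {"type":"object","properties":{"rows":{"type":"array","items":{"type":"array","items":{"type":"number"}}},"grip_force":{"type":"number"}},"required":["rows"]}

```bash
ls; mkdir -p pics
python3 - <<'E'
from station import ctrl, viewer
import cv2, numpy as np
s=ctrl.sense(); print(s)
ims=[viewer.read_camera(n) for n in("scene","top")]
for n,i in zip(("scene","top"),ims):
    cv2.imwrite(f"pics/{n}0.png",i); c=viewer.calibration(n); print(n,np.round(c["mtx"],1).tolist(),np.round(c["cam_to_world"],3).tolist())
print(viewer.calibration("wrist"))
E
```

```text
pics
{'time_s': 0.0, 'q': array([ 1.1034882 ,  0.42674101,  0.07384836,  1.60661625, -0.03410057,
        1.11079569, -0.06710041]), 'joint_velocities': array([-0.0028169 ,  0.00031479,  0.00060176, -0.00131052,  0.00229033,
       -0.00064611, -0.00034879]), 'tau': array([-2.15187072e-03, -9.49868989e+01,  3.75884995e+00, -4.63527632e+01,
        1.89548166e-02,  1.02581992e-02, -1.46370246e-05]), 'ee_pos': array([ 0.2108083 , -0.64090229,  0.30320037]), 'tool_rot': array([-6.32987718e-04,  9.87403481e-01,  1.58221181e-01, -1.49781635e-04]), 'force': array([0.446444  , 0.2595059 , 0.45414312]), 'wrist_torque': array([-0.01254217,  0.04071977, -0.05548257]), 'gripper_force': 0.0, 'gripper_width': 0.08531019806600307}
scene [[483.8, 0.0, 278.6], [0.0, 483.8, 209.7], [0.0, 0.0, 1.0]] [[-0.19, 0.614, -0.766, 1.875], [0.982, 0.132, -0.138, 0.286], [0.016, -0.778, -0.628, 1.13], [0.0, 0.0, 0.0, 1.0]]
top [[505.6, 0.0, 277.0], [0.0, 505.6, 210.1], [0.0, 0.0, 1.0]] [[-0.028, -0.992, 0.122, 0.384], [-1.0, 0.03, 0.009, 0.035], [-0.012, -0.122, -0.992, 1.758], [0.0, 0.0, 0.0, 1.0]]
{'mtx': array([[301.48126186,   0.        , 278.21602449],
       [  0.        , 301.48126186, 208.47163323],
       [  0.        ,   0.        ,   1.        ]]), 'mount': array([[-1.83966832e-04, -9.50071788e-01, -3.12031351e-01,
         7.93390614e-02],
       [ 9.99999974e-01, -1.33519921e-04, -1.83037109e-04,
         7.11228192e-04],
       [ 1.32235992e-04, -3.12031377e-01,  9.50071788e-01,
        -6.90223429e-02],
       [ 0.00000000e+00,  0.00000000e+00,  0.00000000e+00,
         1.00000000e+00]])}
```

View pics/top0.png

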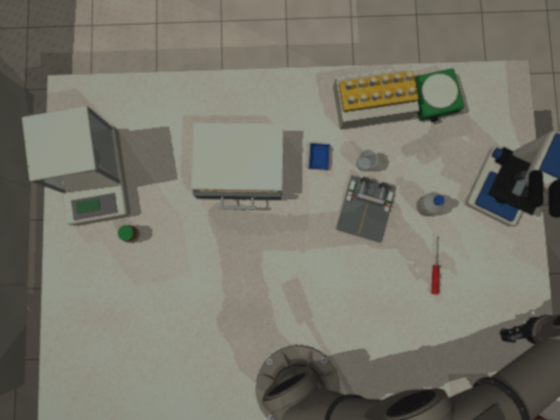

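View pics/scene0.png

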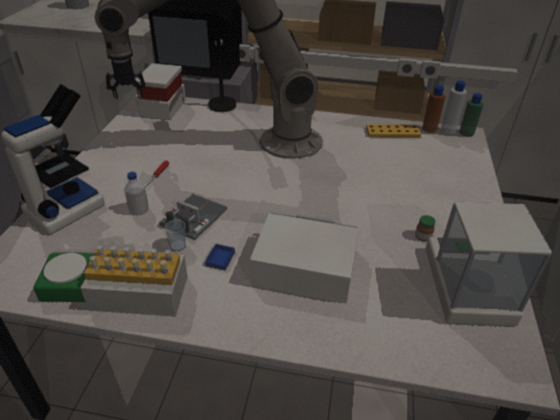

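The top view shows the cabinet top at about (193–283, 125–190) with its handle at (245, 204). The jig is at (367, 207) with its plate at the upper end. The scene view shows the same layout from behind.

```bash
cat > h.py <<'E'
from station import ctrl, viewer
import cv2, numpy as np
from scipy.spatial.transform import Rotation as R
def T_tool(s):
    T=np.eye(4); q=s["tool_rot"]; T[:3,:3]=R.from_quat([q[1],q[2],q[3],q[0]]).as_matrix(); T[:3,3]=s["ee_pos"]; return T
def cam(n,s=None):
    c=viewer.calibration(n); M=c["mtx"]
    return M,(c["cam_to_world"] if n!="wrist" else T_tool(s)@c["mount"])
def cast(K,px,z):
    M,T=K; px=np.atleast_2d(px).astype(float)
    d=np.c_[(px-M[[0,1],[2,2]])/M[0,0],np.ones(len(px))]@T[:3,:3].T
    return T[:3,3]+d*((z-T[2,3])/d[:,2])[:,None]
def proj(K,P):
    M,T=K; p=(np.atleast_2d(P)-T[:3,3])@T[:3,:3]; return p[:,:2]/p[:,2:]*M[0,0]+M[[0,1],[2,2]]
def shot(n,f):
    s=ctrl.sense(); im=viewer.read_camera(n); cv2.imwrite(f"pics/{f}.png",im); return s,im,cam(n,s)
def shift(s,goal):  # world point -> shift of the TCP in tool axes, mm
    return T_tool(s)[:3,:3].T@(np.array(goal)-s["ee_pos"])*1000
E
python3 - <<'E'
from h import *
im=cv2.imread("pics/top0.png"); K=cam("top")
c=im[110:250,180:410]; cv2.imwrite("pics/top0c.png",cv2.resize(c,None,fx=3.4,fy=3.4,interpolation=cv2.INTER_CUBIC))
for z,pts in ((.112,[(193,125),(283,125),(283,190),(193,190)]),(.074,[(220,205),(270,205)]),(.012,[(355,178),(395,187),(383,241),(337,231)]) ): print(cast(K,pts,z).round(3).tolist())
E
```

```text
[[0.882, 0.323, 0.112], [0.873, 0.021, 0.112], [0.652, 0.028, 0.112], [0.661, 0.325, 0.112]]
[[0.614, 0.241, 0.074], [0.609, 0.073, 0.074]]
[[0.703, -0.226, 0.012], [0.667, -0.363, 0.012], [0.48, -0.311, 0.012], [0.52, -0.155, 0.012]]
```

View pics/top0c.png

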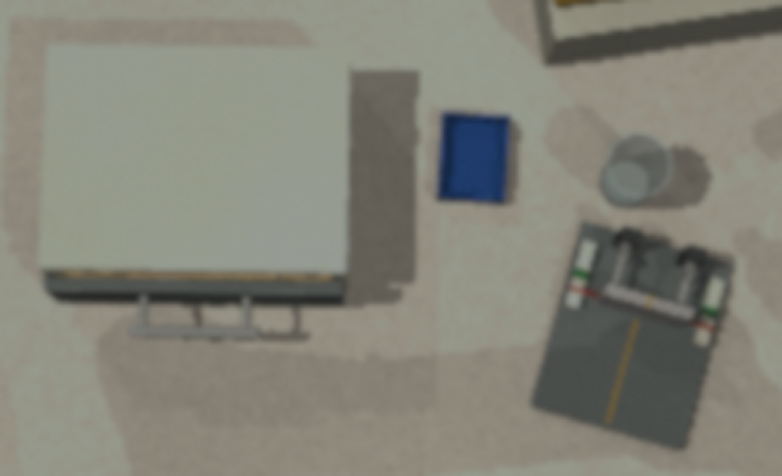

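The crop shows the handle bar from about (133, 330) to (255, 333) and the front gap, meaning the drawer is slightly open. The jig bed corners are at about (580, 222), (733, 260), (686, 450) and (532, 405).

Run:
```python
from h import *
K=cam("top"); f=lambda l:[(180+u/3.4,110+v/3.4) for u,v in l]
for z,p in ((.112,[(45,45),(350,45),(348,268),(42,270)]),(.1,[(47,285),(344,290)]),(.074,[(133,330),(255,333)]),(.012,[(580,222),(733,260),(686,450),(532,405)]),(.012,[(636,322),(608,424)]),(.075,[(606,287),(692,312)])):
    P=cast(K,f(p),z); print(z,P[:,:2].round(3).tolist(), P.mean(0).round(3))
s=ctrl.sense(); print(shift(s,[.55,.16,.30]), R.from_matrix(T_tool(s)[:3,:3]).as_euler('zyx',degrees=True))
print(T_tool(s)[:3,:3].round(3))
```

```text
0.112 [[0.888, 0.322], [0.879, 0.021], [0.656, 0.03], [0.663, 0.327]] [0.772 0.175 0.112]
0.1 [[0.65, 0.324], [0.637, 0.034]] [0.644 0.179 0.1  ]
0.074 [[0.607, 0.244], [0.6, 0.124]] [0.604 0.184 0.074]
0.012 [[0.714, -0.211], [0.669, -0.366], [0.476, -0.307], [0.526, -0.153]] [ 0.596 -0.259  0.012]
0.012 [[0.608, -0.263], [0.505, -0.229]] [ 0.556 -0.246  0.012]
0.075 [[0.636, -0.224], [0.608, -0.308]] [ 0.622 -0.266  0.075]
[ 572.42999052 -654.887709      3.97420804] [-1.82045050e+01 -2.43707999e-02 -1.79939305e+02]
[[ 0.95   0.312 -0.   ]
 [ 0.312 -0.95   0.001]
 [-0.    -0.001 -1.   ]]
```

Request:
send_rows --pt "0 0 -0.12 33 -37 0 0.3" --pt "0 0 -0.24 66 -74 0 0.3" --pt "0 0 -0.36 99 -111 0 0.3" --pt "0 0 -0.48 132 -148 0 0.3" --pt "0 0 -0.6 165 -185 0 0.3" --grip_force 60

```text
time_s: 0.6
ee_pos: [0.3101, -0.4119, 0.3037]
tool_rot: [-0.0, 0.895, 0.445, -0.0]
force: [2.4, -1.2, 0.3]
gripper_width: 0.0256
gripper_force: 0.0
```

Request:
send_rows --pt "0 0 -0.12 48 -11 0 0.3" --pt "0 0 -0.24 96 -22 0 0.3" --pt "0 0 -0.36 144 -34 0 0.3" --pt "0 0 -0.48 192 -46 0 0.3" --pt "0 0 -0.61 240 -58 0 0.3"

```text
time_s: 1.1
ee_pos: [0.4098, -0.1861, 0.304]
tool_rot: [0.0, 0.721, 0.693, -0.0]
force: [1.0, -0.5, 0.3]
gripper_width: 0.026
gripper_force: 0.0
```

Request:
send_rows --pt "0 0 0 46 18 0 0.3" --pt "0 0 0 92 36 0 0.3" --pt "0 0 0 138 54 0 0.3" --pt "0 0 0 184 72 0 0.3" --pt "0 0 0 230 90 0 0.3"

```text
time_s: 1.6
ee_pos: [0.5097, 0.0397, 0.3039]
tool_rot: [0.0, 0.722, 0.692, -0.0]
force: [2.0, -1.0, 0.3]
gripper_width: 0.0257
gripper_force: 0.0
```

Request:
send_rows --pt "0 0 0 40 17 0 0.3" --pt "0 0 0 80 34 0 0.3" --pt "0 0 0 120 50 0 0.3" --pt "0 0 0 143 59 0 0.3" --pt "0 0 0 143 59 0 0.3"

```text
time_s: 2.1
ee_pos: [0.5747, 0.1821, 0.3034]
tool_rot: [-0.001, 0.721, 0.693, 0.0]
force: [0.4, 1.1, -0.5]
gripper_width: 0.0257
gripper_force: 0.0
```

Run:
```python
from h import *
s,im,K=shot("wrist","w1"); print(s["ee_pos"],proj(K,[[.604,.184,.074],[.607,.244,.074],[.6,.124,.074]]).round())
```

```text
[0.57467649 0.18208427 0.30336209] [[308. 189.]
 [310. 128.]
 [304. 243.]]
```

View pics/w1.png

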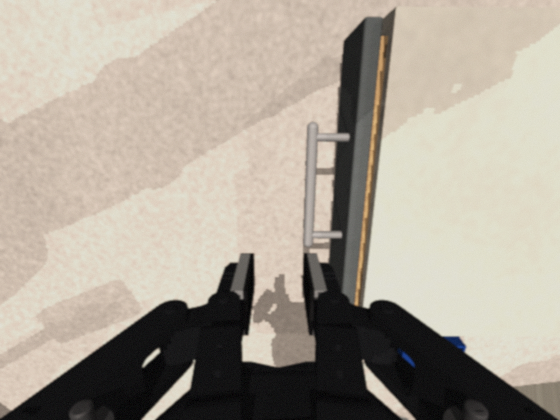

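The wrist view shows the bar from (313, 124) to (308, 243), with the front panel's top edge to the right. This agrees with the top camera.

Run:
```python
from h import *
s=ctrl.sense(); K=cam("wrist",s); P=cast(K,[(313,124),(308,243),(310.5,184)],.074); print(P.round(4), np.linalg.norm(P[0]-P[1]))
Q=cast(K,[(382,20),(346,300),(365,20),(345,180)],.1);print(Q.round(4))
print(shift(s,[P[2][0],P[2][1],.13]))
```

```text
[[0.6094 0.2448 0.074 ]
 [0.6034 0.1209 0.074 ]
 [0.6066 0.1862 0.074 ]] 0.12405265938987552
[[0.6613 0.3229 0.1   ]
 [0.6405 0.0655 0.1   ]
 [0.6479 0.3234 0.1   ]
 [0.6358 0.195  0.1   ]]
[  7.42653189  32.16470173 173.22993391]
```

Request:
send_rows --pt "0 0 0 5 31 10 0.24" --pt "0 0 0 5 31 40 0.24" --pt "0 0 0 5 31 70 0.24" --pt "0 0 0 5 31 90 0.24" --pt "0 0 0 5 31 100 0.24"

```text
time_s: 2.65
ee_pos: [0.6049, 0.1802, 0.202]
tool_rot: [-0.0, 0.723, 0.691, -0.001]
force: [0.0, 0.3, -0.1]
gripper_width: 0.0201
gripper_force: 0.0
```

Request:
send_rows --pt "0 0 0 0 0 15 0.24" --pt "0 0 0 0 0 30 0.24" --pt "0 0 0 0 0 45 0.24" --pt "0 0 0 0 0 60 0.24" --pt "0 0 0 0 0 72 0.24"

```text
time_s: 3.15
ee_pos: [0.6055, 0.1818, 0.1306]
tool_rot: [-0.0, 0.722, 0.692, -0.0]
force: [-0.1, 0.1, -0.4]
gripper_width: 0.0203
gripper_force: 0.0
```

Request:
send_rows --pt "0 0 0 0 0 0 0" --pt "0 0 0 0 0 0 0" --pt "0 0 0 0 0 0 0" --pt "0 0 0 0 0 0 0" --pt "0 0 0 0 0 0 0" --grip_force 40

```text
time_s: 3.65
ee_pos: [0.604, 0.1816, 0.1299]
tool_rot: [-0.001, 0.722, 0.692, -0.002]
force: [2.1, 2.8, -31.2]
gripper_width: 0.0091
gripper_force: 38.7
```

Request:
send_rows --pt "0 0 0 0 0 -2 0" --pt "0 0 0 0 -4 -3 0" --pt "0 0 0 0 -12 -3 0" --pt "0 0 0 0 -24 -3 0" --pt "0 0 0 0 -40 -3 0"

```text
time_s: 4.15
ee_pos: [0.5636, 0.1827, 0.1324]
tool_rot: [-0.001, 0.722, 0.692, -0.002]
force: [2.0, 3.2, -39.5]
gripper_width: 0.009
gripper_force: 38.8
```

Request:
send_rows --pt "0 0 0 0 -20 4 0" --pt "0 0 0 0 -40 6 0" --pt "0 0 0 0 -60 6 0" --pt "0 0 0 0 -80 6 0" --pt "0 0 0 0 -95 6 0"

```text
time_s: 4.65
ee_pos: [0.4722, 0.187, 0.1316]
tool_rot: [0.002, 0.723, 0.691, 0.001]
force: [1.1, -12.8, 34.2]
gripper_width: 0.0092
gripper_force: 46.1
```

Request:
send_rows --pt "0 0 0 0 -4 -3 0" --pt "0 0 0 0 -10 -3 0" --pt "0 0 0 0 -14 -3 0" --pt "0 0 0 0 -14 -3 0" --pt "0 0 0 0 -14 -3 0.24"

```text
time_s: 5.15
ee_pos: [0.4571, 0.1885, 0.1324]
tool_rot: [0.0, 0.722, 0.692, 0.0]
force: [0.2, 0.2, -0.6]
gripper_width: 0.0204
gripper_force: 0.0
```

Request:
send_rows --pt "0 0 0 0 0 0 0.24" --pt "0 0 0 0 0 0 0.24" --pt "0 0 0 0 0 -25 0.24" --pt "0 0 0 0 0 -60 0.24" --pt "0 0 0 0 0 -105 0.24"

```text
time_s: 5.65
ee_pos: [0.4562, 0.1883, 0.2373]
tool_rot: [-0.001, 0.722, 0.692, -0.001]
force: [0.8, -0.5, -0.1]
gripper_width: 0.0206
gripper_force: 0.0
```

Request:
send_rows --pt "0 0 0 -10 20 -40 0.8" --pt "0 0 0 -20 50 -80 0.8" --pt "0 0 0 -20 80 -110 0.8" --pt "0 0 0 -20 90 -110 0.8" --pt "0 0 0 -20 90 -110 0.8"

```text
time_s: 6.15
ee_pos: [0.547, 0.1643, 0.3472]
tool_rot: [-0.0, 0.723, 0.691, 0.001]
force: [-0.7, 0.5, -0.4]
gripper_width: 0.0682
gripper_force: 0.0
```

Run:
```python
from h import *
s,im,K=shot("wrist","w2"); print(s["ee_pos"],s["time_s"]); shot("top","top2")
```

```text
[0.54703531 0.16430887 0.34716685] 6.15
```

View pics/w2.png

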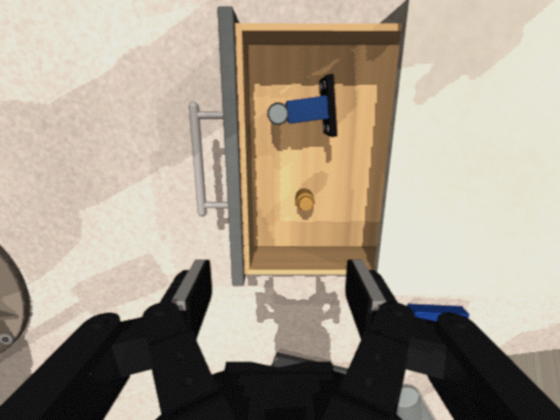

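The wrist view shows the open drawer. The bracket's blue stem is at about (287–329, 95–123), its black flange at (330, 105) on the right (back) side, and the brass objective at (305, 201). The drawer is open by about 150 mm.

Run:
```python
from h import *
im=cv2.imread("pics/w2.png"); s=ctrl.sense(); K=cam("wrist",s)
hsv=cv2.cvtColor(im,cv2.COLOR_BGR2HSV); roi=np.zeros(im.shape[:2],np.uint8); roi[60:160,255:350]=1
b=cv2.inRange(hsv,(100,90,30),(130,255,255))*roi; k=cv2.inRange(hsv,(0,0,0),(180,255,45))*roi; 
k[:,:315]=0
for n,m,z in (("blue",b,.078),("flange",k,.08)):
    c=max(cv2.findContours(m,0,1)[0],key=cv2.contourArea); box=cv2.boxPoints(cv2.minAreaRect(c)); P=cast(K,box,z)
    print(n,cv2.contourArea(c),box.round(1).tolist(),P[:,:2].round(4).tolist(),P.mean(0).round(4),np.linalg.norm(np.diff(P[:3],axis=0),axis=1).round(4))
    print(sorted(set(im[c[:,0,1],c[:,0,0]].mean(1).astype(int)))[:3])
cv2.imwrite("pics/w2c.png",cv2.resize(im[60:220,250:350],None,fx=3.7,fy=3.7,interpolation=cv2.INTER_NEAREST))
# top view
im=cv2.imread("pics/top2.png");cv2.imwrite("pics/top2c.png",im[130:290,180:410])
```

```text
blue 864.5 [[285.29998779296875, 98.0999984741211], [327.6000061035156, 94.4000015258789], [329.70001220703125, 118.80000305175781], [287.5, 122.5]] [[0.5554, 0.2548], [0.5997, 0.2566], [0.6022, 0.232], [0.5568, 0.2301]] [0.5785 0.2434 0.078 ] [0.0444 0.0247]
[np.int64(20), np.int64(22), np.int64(23)]
flange 486.0 [[319.70001220703125, 75.30000305175781], [332.70001220703125, 74.69999694824219], [335.6000061035156, 134.89999389648438], [322.5, 135.5]] [[0.5912, 0.2751], [0.6045, 0.2751], [0.6084, 0.215], [0.5943, 0.215]] [0.5996 0.2451 0.08  ] [0.0133 0.0602]
[np.int64(8), np.int64(12), np.int64(13)]
```

View pics/w2c.png

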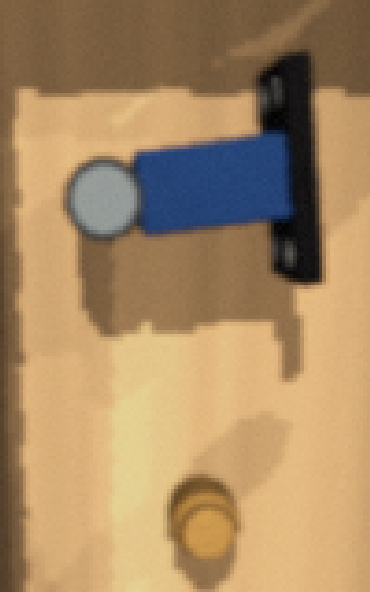

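The crop shows the stem upright, with the flange facing the drawer's back at a yaw of about 4°. The cast stem size of 44×25 mm matches the given one. I turn the tool to yaw 184° above it.

Request:
send_rows --pt "0 0 -0.14 20 7 0 0.6" --pt "0 0 -0.28 40 14 0 0.6" --pt "0 0 -0.42 60 21 0 0.6" --pt "0 0 -0.56 80 28 0 0.6" --pt "0 0 -0.7 80 28 0 0.6"

```text
time_s: 6.75
ee_pos: [0.5761, 0.2462, 0.346]
tool_rot: [-0.001, 0.437, 0.9, 0.0]
force: [-0.4, 0.4, 0.0]
gripper_width: 0.051
gripper_force: 0.0
```

Request:
send_rows --pt "0 0 -0.14 0 0 10 0.6" --pt "0 0 -0.28 0 0 20 0.6" --pt "0 0 -0.42 0 0 40 0.6" --pt "0 0 -0.56 0 0 60 0.6" --pt "0 0 -0.7 0 0 80 0.6"

```text
time_s: 7.25
ee_pos: [0.5759, 0.2434, 0.2656]
tool_rot: [-0.001, 0.103, 0.995, -0.0]
force: [-0.4, -0.7, -0.8]
gripper_width: 0.0516
gripper_force: 0.0
```

Request:
send_rows --pt "0 0 -0.14 0 0 10 0.6" --pt "0 0 -0.28 0 0 20 0.6" --pt "0 0 -0.28 0 0 30 0.6" --pt "0 0 -0.28 0 0 30 0.6" --pt "0 0 -0.28 0 0 30 0.6"

```text
time_s: 7.75
ee_pos: [0.5769, 0.2433, 0.237]
tool_rot: [-0.0, -0.032, 0.999, -0.0]
force: [0.6, 0.3, -0.1]
gripper_width: 0.0513
gripper_force: 0.0
```

Run:
```python
from h import *
s,im,K=shot("wrist","w3"); print(s["ee_pos"],s["time_s"],s["q"].round(2),T_tool(s)[:3,:3].round(3),shift(s,[.5785,.2434,.114]))
hsv=cv2.cvtColor(im,cv2.COLOR_BGR2HSV)
b=cv2.inRange(hsv,(100,90,30),(130,255,255))
for c in cv2.findContours(b,0,1)[0]:
    if cv2.contourArea(c)>300:
        box=cv2.boxPoints(cv2.minAreaRect(c));P=cast(K,box,.078);print(box.round(),P[:,:2].round(4).tolist(),P.mean(0).round(4))
```

```text
[0.57691502 0.24333489 0.23695662] 7.75 [ 0.17  0.58 -0.93  1.74  0.52  1.09  0.71] [[-0.998 -0.063 -0.   ]
 [-0.063  0.998 -0.   ]
 [ 0.    -0.    -1.   ]] [-1.63039005e+00 -2.32224462e-02  1.22956038e+02]
[[263. 191.]
 [293. 191.]
 [293. 245.]
 [263. 245.]] [[0.5576, 0.2293], [0.5561, 0.2527], [0.6021, 0.2563], [0.6037, 0.2315]] [0.5799 0.2425 0.078 ]
```

View pics/w3.png

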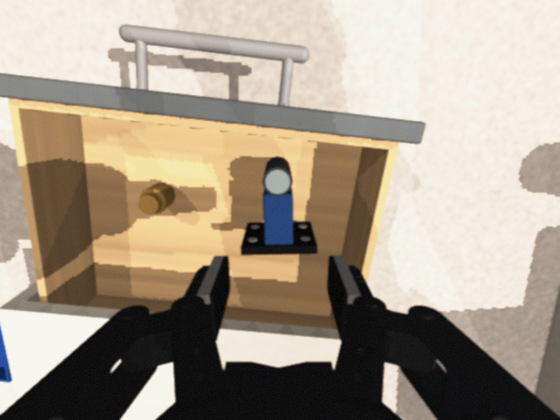

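The stem lies straight along the image column of the tool plane, at about (278, 218) with the flange below at (280, 238). The position agrees with the first measurement, so I descend and grip.

Request:
send_rows --pt "0 0 0 -2 0 20 0.6" --pt "0 0 0 -2 0 45 0.6" --pt "0 0 0 -2 0 70 0.6" --pt "0 0 0 -2 0 90 0.6" --pt "0 0 0 -2 0 105 0.6"

```text
time_s: 8.3
ee_pos: [0.5791, 0.2432, 0.1305]
tool_rot: [-0.0, -0.033, 0.999, -0.0]
force: [-0.2, 0.4, 0.4]
gripper_width: 0.0511
gripper_force: 0.0
```

Request:
send_rows --pt "0 0 0 0 0 9 0.6" --pt "0 0 0 0 0 18 0.6" --pt "0 0 0 0 0 18 0.4" --pt "0 0 0 0 0 18 0.3" --pt "0 0 0 0 0 18 0.1"

```text
time_s: 8.8
ee_pos: [0.5796, 0.2435, 0.1146]
tool_rot: [0.0, -0.033, 0.999, 0.0]
force: [0.1, 0.5, -1.4]
gripper_width: 0.0237
gripper_force: 39.1
```

Request:
send_rows --pt "0 0 0 0 0 0 0" --pt "0 0 0 0 0 0 0" --pt "0 0 0 0 0 0 0" --pt "0 0 0 0 0 0 0" --pt "0 0 0 0 0 -4 0" --grip_force 50

```text
time_s: 9.3
ee_pos: [0.5791, 0.2431, 0.1178]
tool_rot: [-0.0, -0.033, 0.999, -0.0]
force: [0.5, 0.4, -2.5]
gripper_width: 0.0235
gripper_force: 49.0
```

Request:
send_rows --pt "0 0 0 0 0 -15 0" --pt "0 0 0 0 0 -45 0" --pt "0 0 0 0 0 -85 0" --pt "0 0 0 0 0 -125 0" --pt "0 0 0 0 0 -150 0"

```text
time_s: 9.8
ee_pos: [0.5794, 0.2439, 0.272]
tool_rot: [0.001, -0.033, 0.999, 0.001]
force: [0.5, 0.0, -3.5]
gripper_width: 0.0235
gripper_force: 49.3
```

Request:
send_rows --pt "0 0 0 2 -20 0 0" --pt "0 0 0 8 -60 0 0" --pt "0 0 0 16 -105 0 0" --pt "0 0 0 25 -150 0 0" --pt "0 0 0 32 -195 0 0"

```text
time_s: 10.3
ee_pos: [0.5595, 0.0451, 0.2689]
tool_rot: [0.0, -0.033, 0.999, -0.0]
force: [0.9, -0.3, -3.1]
gripper_width: 0.0235
gripper_force: 49.4
```

Request:
send_rows --pt "0 0 0 8 -45 0 0" --pt "0 0 0 15 -90 0 0" --pt "0 0 0 22 -135 0 0" --pt "0 0 0 28 -180 0 0" --pt "0 0 0 32 -220 0 0"

```text
time_s: 10.8
ee_pos: [0.5421, -0.1773, 0.269]
tool_rot: [0.0, -0.033, 0.999, -0.0]
force: [1.5, 0.3, -2.8]
gripper_width: 0.0236
gripper_force: 49.4
```

Request:
send_rows --pt "0 0 0.08 2 -30 0 0" --pt "0 0 0.18 4 -50 0 0" --pt "0 0 0.28 6 -65 0 0" --pt "0 0 0.37 6 -65 0 0" --pt "0 0 0.37 6 -65 0 0"

```text
time_s: 11.3
ee_pos: [0.5414, -0.2401, 0.2685]
tool_rot: [0.0, 0.154, 0.988, 0.0]
force: [-0.2, 0.7, -2.6]
gripper_width: 0.0236
gripper_force: 49.4
```

Run:
```python
from h import *
s,im,K=shot("wrist","w4"); print(s["ee_pos"],s["time_s"],s["q"].round(2),T_tool(s)[:3,:3].round(3),s["force"],s["gripper_width"])
```

```text
[ 0.54142034 -0.24006215  0.26849838] 11.3 [ 0.96  0.45 -0.84  1.79  0.38  1.07  1.25] [[-0.953  0.304  0.   ]
 [ 0.304  0.953  0.   ]
 [-0.     0.    -1.   ]] [-0.17041563  0.72903026 -2.61733467] 0.02355593094657479
```

View pics/w4.png

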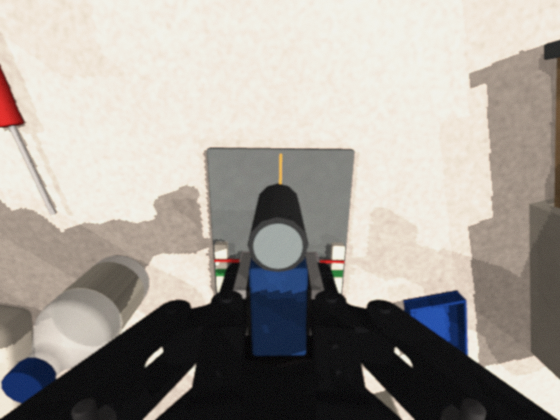

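The wrist view shows the jig bed's near edge from (208, 150) to (354, 150), the yellow line at column 281, and the red pointers at about (222, 261) and (333, 262). The stem is held square, at columns 249–309.

Run:
```python
from h import *
im=cv2.imread("pics/w4.png"); s=ctrl.sense(); K=cam("wrist",s); hsv=cv2.cvtColor(im,cv2.COLOR_BGR2HSV)
g=im.astype(int).mean(2)
# bed edges: left/right columns per row, near edge per column
bed=((g>60)&(g<125)&(hsv[...,1]<60)).astype(np.uint8)
L=[];Rr=[]
for r in range(160,225,3):
    c=np.where(bed[r,200:262])[0]; L.append((200+c[0],r)) if len(c) else 0
    c=np.where(bed[r,305:365])[0]; Rr.append((305+c[-1]+1,r)) if len(c) else 0
N=[(c,140+np.where(bed[140:170,c])[0][0]) for c in range(215,348,6)]
def fit(pts,z):
    P=cast(K,pts,z)[:,:2].astype(np.float32); v=cv2.fitLine(P,cv2.DIST_HUBER,0,.001,.01).ravel(); return v
def show(n,v): print(n,v.round(4), np.degrees(np.arctan2(v[1],v[0])).round(2))
l=fit(L,.012); r=fit(Rr,.012); n=fit(N,.012); show("L",l);show("R",r);show("N",n)
y=cv2.inRange(hsv,(12,100,80),(35,255,255)); yy=np.argwhere(y[150:190,265:300]); yp=[(265+b,150+a) for a,b in yy]; v=fit(yp,.012); show("yel",v)
X=lambda a,b:(lambda t:a[2:]+t[0]*a[:2])(np.linalg.solve(np.c_[a[:2],-b[:2]],b[2:]-a[2:]))
c1,c2=X(l,n),X(r,n); print("corners",c1,c2,np.linalg.norm(c1-c2),"mid",(c1+c2)/2)
red=cv2.inRange(hsv,(0,140,60),(6,255,255))|cv2.inRange(hsv,(174,140,60),(180,255,255)); red[:,:205]=0; red[:240]=0; red[285:]=0
for c in cv2.findContours(red,0,1)[0]:
    if cv2.contourArea(c)>5: print("red",cv2.boundingRect(c),cast(K,[cv2.minAreaRect(c)[0]],.026).round(4))
b=cv2.inRange(hsv,(100,90,30),(130,255,255)); b[:,:240]=0;b[:,320:]=0
c=max(cv2.findContours(b,0,1)[0],key=cv2.contourArea); q=cv2.boundingRect(c); print(q)
P=cast(K,[(q[0],280),(q[0]+q[2],280),(q[0],345),(q[0]+q[2],345),(278,q[1]+q[3])],.176); print(((P-s["ee_pos"])@T_tool(s)[:3,:3]).round(4))
```

```text
L [ 0.9509 -0.3096  0.5234 -0.3157] -18.04
R [ 0.0906  0.9959  0.5437 -0.1839] 84.8
N [ 0.3091  0.951   0.5022 -0.2292] 72.0
yel [ 0.9537 -0.3009  0.5243 -0.2332] -17.51
corners [ 0.47885466 -0.30114362] [ 0.55407864 -0.06967133] 0.24338871 mid [ 0.5164666  -0.18540747]
red (320, 260, 24, 4) [[ 0.6421 -0.2077  0.026 ]]
red (214, 259, 25, 4) [[ 0.6044 -0.3234  0.026 ]]
(248, 259, 61, 98)
[[-0.0188 -0.0195  0.0925]
 [-0.0188  0.0178  0.0925]
 [-0.0679 -0.021   0.0925]
 [-0.0679  0.0194  0.0925]
 [-0.0779 -0.0012  0.0925]]
```

Request:
send_rows --pt "0 0 0 0 1 25 0" --pt "0 0 0 0 1 60 0" --pt "0 0 0 0 1 95 0" --pt "0 0 0 0 1 125 0" --pt "0 0 0 0 1 145 0"

```text
time_s: 11.85
ee_pos: [0.5411, -0.2382, 0.1211]
tool_rot: [-0.001, 0.15, 0.989, 0.001]
force: [0.2, 0.0, -3.0]
gripper_width: 0.0231
gripper_force: 49.4
```

Request:
send_rows --pt "0 0 0 0 0 5 0" --pt "0 0 0 0 0 9 0" --pt "0 0 0 0 0 13 0" --pt "0 0 0 0 0 15 0" --pt "0 0 0 0 0 16 0"

```text
time_s: 12.35
ee_pos: [0.5418, -0.2395, 0.1075]
tool_rot: [0.0, 0.151, 0.988, -0.0]
force: [0.5, -0.1, -3.3]
gripper_width: 0.0232
gripper_force: 49.3
```

Request:
send_rows --pt "0 0 0 0 0 0.7 0" --pt "0 0 0 0 0 1.3 0" --pt "0 0 0 0 0 2 0" --pt "0 0 0 0 0 2 0" --pt "0 0 0 0 0 2 0"

```text
time_s: 12.85
ee_pos: [0.5415, -0.2393, 0.105]
tool_rot: [0.0, 0.151, 0.988, 0.0]
force: [0.2, 0.0, -3.1]
gripper_width: 0.0234
gripper_force: 49.3
```

Run:
```python
from h import *
s,im,K=shot("wrist","w5"); print(s["ee_pos"],s["force"],s["wrist_torque"],np.degrees(np.arctan2(*T_tool(s)[[1,0],0])))
zt=s["ee_pos"][2]-.0366; hsv=cv2.cvtColor(im,cv2.COLOR_BGR2HSV)
b=cv2.inRange(hsv,(100,90,30),(130,255,255)); b[:,:240]=0;b[:,320:]=0
q=cv2.boundingRect(max(cv2.findContours(b,0,1)[0],key=cv2.contourArea)); print(q)
P=cast(K,[(q[0],300),(q[0]+q[2],300),(278,q[1]+q[3])],zt); print(((P-s["ee_pos"])@T_tool(s)[:3,:3]).round(4))
cv2.imwrite("pics/w5c.png",im[100:420,130:430])
```

```text
[ 0.5414857  -0.23933877  0.10496002] [ 0.21462416  0.02413083 -3.08999066] [ 0.05678259  0.00399402 -0.04717326] 162.59082028843636
(248, 259, 61, 98)
[[ 0.0061 -0.0134  0.0366]
 [ 0.0061  0.0116  0.0366]
 [-0.0232 -0.0011  0.0366]]
```

View pics/w5c.png

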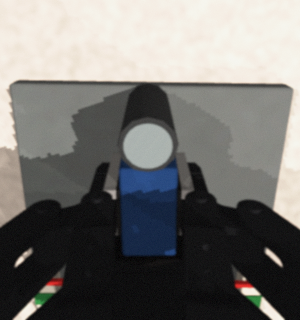

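The crop shows the bracket square over the bed. The bed's near edge runs from (13, 82) to (292, 87), so the jig is about 1° clockwise and its centre 2 mm to tool +y. I correct for that and touch down.

Request:
send_rows --pt "0 0 0.006 0 1 0 0" --pt "0 0 0.012 0 2 0 0" --pt "0 0 0.012 0 2 0.5 0" --pt "0 0 0.012 0 2 1 0" --pt "0 0 0.012 0 2 1 0"

```text
time_s: 13.4
ee_pos: [0.5422, -0.2371, 0.1046]
tool_rot: [0.0, 0.157, 0.988, -0.0]
force: [-5.1, 1.9, 12.1]
gripper_width: 0.0234
gripper_force: 51.2
```

Request:
send_rows --pt "0 0 0 0 0 -0.8 0" --pt "0 0 0 -8 0 -0.8 0" --pt "0 0 0 -18 0 -0.8 0" --pt "0 0 0 -30 0 -0.8 0" --pt "0 0 0 -40 0 -0.8 0"

```text
time_s: 13.9
ee_pos: [0.5814, -0.2502, 0.1046]
tool_rot: [0.0, 0.157, 0.988, 0.0]
force: [-3.3, 2.1, 4.3]
gripper_width: 0.0232
gripper_force: 50.2
```

Request:
send_rows --pt "0 0 0 -3 0 0 0" --pt "0 0 0 -6 0 0 0" --pt "0 0 0 -9 0 0 0" --pt "0 0 0 -12 0 0 0" --pt "0 0 0 -13 0 0 0"

```text
time_s: 14.4
ee_pos: [0.5924, -0.2536, 0.1047]
tool_rot: [-0.001, 0.157, 0.988, 0.0]
force: [-7.9, 2.3, 7.2]
gripper_width: 0.0231
gripper_force: 50.5
```

Request:
send_rows --pt "0 0 0 -1 0 -0.6 0" --pt "0 0 0 -3 0 -0.6 0" --pt "0 0 0 -5 0 -0.6 0" --pt "0 0 0 -7 0 -0.6 0" --pt "0 0 0 -7 0 -0.6 0"

```text
time_s: 14.9
ee_pos: [0.5989, -0.2558, 0.1049]
tool_rot: [-0.001, 0.157, 0.988, 0.0]
force: [-5.6, 3.4, -2.0]
gripper_width: 0.0236
gripper_force: 49.2
```

Run:
```python
from h import *
s,im,K=shot("top","top6"); print(s["ee_pos"],s["force"],s["wrist_torque"])
s,im,K=shot("wrist","w6"); c=im[340:420,130:430]; hsv=cv2.cvtColor(im,cv2.COLOR_BGR2HSV)
c1=cv2.resize(im[340:420,130:430],None,fx=2.6,fy=2.6)
t=cv2.resize(cv2.imread("pics/top6.png")[160:250,330:410],None,fx=4,fy=4,interpolation=cv2.INTER_CUBIC)
o=np.zeros((600,790,3),np.uint8); o[:c1.shape[0],:c1.shape[1]]=c1; o[220:220+t.shape[0],:t.shape[1]]=t; 
sc=viewer.read_camera("scene"); t=cv2.resize(sc[185:245,150:240],None,fx=4.5,fy=4.5,interpolation=cv2.INTER_CUBIC); o[220:220+t.shape[0],340:340+t.shape[1]]=t
cv2.imwrite("pics/c6.png",o)
```

```text
[ 0.59891387 -0.2558483   0.10490884] [-5.61291756  3.38585475 -2.02276272] [ 0.720013    1.02445878 -0.16097935]
```

View pics/c6.png

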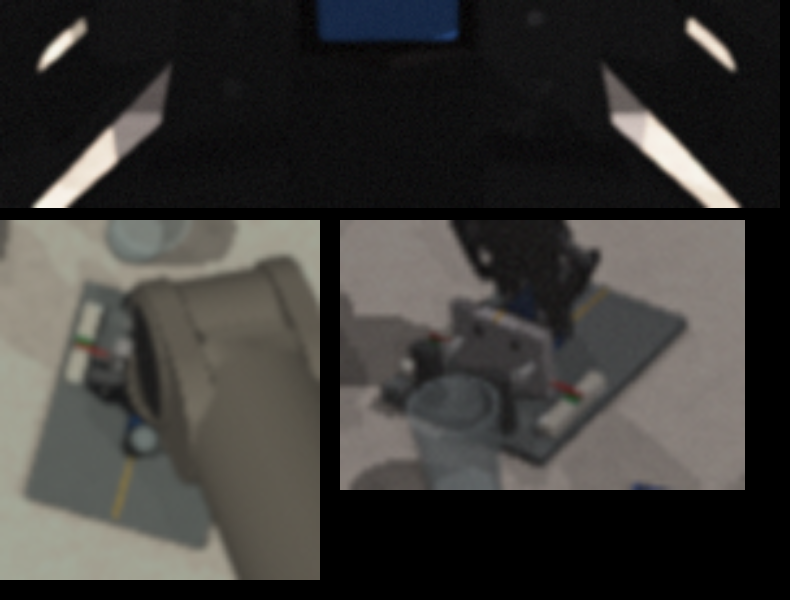

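The composite shows the red pointers just reaching the green marks: (90, 348) in the top crop and (568, 390) in the scene crop. Force of about 6.4 N fits roughly 12 mm back, so I go 6 mm further.

Request:
send_rows --pt "0 0 0 -1.5 0 0 0" --pt "0 0 0 -3 0 0 0" --pt "0 0 0 -4.5 0 0 0" --pt "0 0 0 -6 0 0 0" --pt "0 0 0 -6 0 0 0"

```text
time_s: 15.55
ee_pos: [0.6043, -0.2576, 0.1049]
tool_rot: [-0.001, 0.157, 0.988, 0.0]
force: [-7.9, 4.4, -1.6]
gripper_width: 0.0235
gripper_force: 49.4
```

Request:
send_rows --pt "0 0 0 0 0 0 0" --pt "0 0 0 0 0 0 0" --pt "0 0 0 0 0 0 0" --pt "0 0 0 0 0 0 0" --pt "0 0 0 0 0 0 0"

```text
time_s: 16.05
ee_pos: [0.6041, -0.2576, 0.1049]
tool_rot: [-0.001, 0.157, 0.988, 0.0]
force: [-7.3, 4.7, -1.7]
gripper_width: 0.0234
gripper_force: 49.4
```

Run:
```python
from h import *
s,im,K=shot("scene","s7"); print(s["time_s"],s["ee_pos"],s["force"],s["wrist_torque"],s["gripper_force"],T_tool(s)[:3,2].round(4))
t0=cv2.imread("pics/scene0.png")
hsv=cv2.cvtColor(im,cv2.COLOR_BGR2HSV); roi=np.zeros(im.shape[:2],np.uint8); roi[185:245,150:240]=1
red=(cv2.inRange(hsv,(0,110,60),(8,255,255))|cv2.inRange(hsv,(172,110,60),(180,255,255)))*roi; gr=cv2.inRange(hsv,(40,80,40),(85,255,255))*roi
u=np.array([.951,-.309]);o=np.array([.5983,-.257])
for n,m,z in(("red",red,.026),("green",gr,.024)):
    for c in cv2.findContours(m,0,1)[0]:
        p=c[:,0].mean(0); d=cast(K,[p],z)[0,:2]-o; print(n,len(c),p.round(1),"jig",(d@u).round(4),(d@[.309,.951]).round(4))
a=cv2.resize(im[180:250,150:250],None,fx=5,fy=5,interpolation=cv2.INTER_CUBIC); cv2.imwrite("pics/s7c.png",a)
```

```text
16.05 [ 0.60412982 -0.25755322  0.1048929 ] [-7.2704759   4.74416787 -1.69597801] [ 0.83578917  1.46444259 -0.2025458 ] 49.35837149620056 [-1.9e-03  7.0e-04 -1.0e+00]
red 3 [197.7 222.3] jig 0.0433 0.0524
```

View pics/s7c.png

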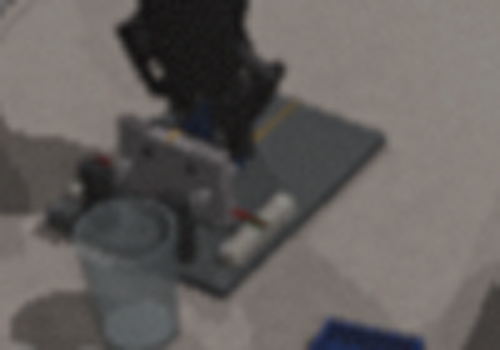

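The crop shows the red pointer in line with the green mark at (245, 216). It casts to about 17 mm back, which agrees with the 8.4 N push, so I hand in.

```bash
python3 -c "
from station import finish_job
print(finish_job())"
```

```text
the job is handed in; nothing more can be done
None
```

The job is handed in, with no verdict returned: the bracket is held on the jig bed against the sprung plate, about 17 mm back at 8.4 N, pointers in the green marks and the gripper still on it.

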